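# Set and close the cam clamp on a glaze tile

## Task

A white test tile lies in the cam clamp, but the clamp's knurled adjuster nut is too slack. Turn the nut until the cam lever, swung from open, first meets firm resistance about halfway through its swing, then swing the lever fully closed and let go, so that the tile is gripped firmly but not over-tightened (it would crack). Leave the tiles and everything else on the shelf where they are.

Things in the scene. Friction and masses are not known exactly. Their poses are not given: they have to be found in the camera images.
- clamp: Cam clamp, fixed. Steel base plate 130 (x) x 250 (y) x 12 mm, centred 20 mm to +y; origin on the shelf under the tile bed's centre, z up. Own +y runs along the bridge from the lever to the nut; the lever closes towards own -x. Posts at y = +90 mm (threaded, carries the nut, bare end shows through its top) and y = -55 mm (plain, 12 mm thick, top 112 mm above the shelf).
- bed (a point): Centre of the top face of the pale 80 x 80 mm cordierite bed of the clamp, 25 mm above the shelf; the tile to be clamped lies here, under the foot.
- nut_grip (a point): Centre of the round knurled steel adjuster nut: 40 mm across, 24 mm high (12 mm below this point to 12 mm above), axis vertical, on a 20 mm thick neck 12 mm high standing on the bridge. 90 mm along the clamp's +y from the lever's plane; 112 mm above the shelf at nut value 0. It sinks with the bridge.
- nut (a joint): Angle of the adjuster nut, rad; grows clockwise seen from above, which lowers the bridge (2.6 mm per rad) and tightens. Turning takes about 0.3 N m; it stays where left. Range -0.8 to 4.8. It starts near 0, always too slack: it needs roughly 0.7 to 2.8 rad of tightening, depending on the unknown thickness of the tile.
- lever_pivot (a point): Pivot of the cam lever, on the bridge above the foot, 108 mm above the shelf at nut value 0; the pivot axis is the clamp's y axis. The cam pushes the ram down by 12 cos(1.55 - q) - 0.25 mm, q the lever angle in rad (11.75 mm at most). Where the foot meets the tile, the force needed at the ball jumps by about 3 N (2 N late in the swing) within 0.1 rad.
- lever_ball (a point): Centre of the black 20 mm ball at the end of the cam lever, 85 mm from the pivot; the lever bar is 10 mm thick. The ball can be pinched from above along the clamp's y and carried round the pivot.
- lever (a joint): Angle of the cam lever, rad. 0 = open: the lever stands up, leaning 0.13 rad back towards the clamp's +x. It grows as the ball swings over the top towards the clamp's -x and down; 1.7 = fully closed on its stop, lever level. Half of the swing is 0.85. Released early, it springs back open (about 1 N at the ball); past 1.55 the cam is over centre and holds itself closed.
- foot: Round black rubber foot, 26 mm across, 8 mm high, under the ram; origin at the centre of its underside, 46 mm above the shelf when lever and nut are at 0. Sprung: 30 N preload, then 8 N per mm. Well adjusted (resistance starting at half swing) it presses the tile with about 47 N once the lever is closed; the tile cracks at 62 N.
- tile_a: White glazed square tile 55 x 55 mm, hand cut, 5 to 11 mm thick (each differs; thickness not known); origin at the centre of its underside. One of four; any of them may be the one in the clamp, the other three lie on offcuts.
- tile_b: As tile_a, of another thickness.
- tile_c: As tile_a, of another thickness.
- tile_d: As tile_a, of another thickness.
- crucible: Small white ceramic crucible, bystander, 48 mm across the rim, 45 mm high; origin under its centre.
- tweezers: Stainless tweezers, bystander, lying flat, 146 mm long, 6 mm high; origin under the middle.
- jar: White ceramic jar with steel lid, bystander, 64 mm across, 75 mm high; origin under its centre.
- bridge_top (a point): Point on the top face of the aluminium bridge, midway between the lever's cheeks; 88 mm above the shelf at nut value 0. The bridge is 36 mm wide (x), 16 mm thick, from y = -78 to +113 mm. Bridge, nut, lever, ram and foot all sink together 2.6 mm for each rad that the nut is turned clockwise.

How it is judged:
By the outcome, as a careful person would: the job done as asked, in the order asked, and still so for the second after the job is handed in, with the robot touching nothing.
It also fails if it takes over 72 s, if anything falls off the work surface, if the arm or the gripper's body presses on something with over 40 N, if the wrist force passes 120 N, or if a joint passes its speed limit or range.

## Robot

A 6-joint arm with a two-finger parallel gripper is mounted at the origin on the work surface. World frame = base frame: x ahead of the robot, y to its left, z up, the work surface at z = 0. Lengths are in mm, angles in rad, forces in N, time in s.
With the tool pointing down it reaches from about 400 to 925 mm from the base axis. Payload 12.5 kg.
Tool frame: the origin (TCP) lies midway between the tips of the shut fingers; the grasp point (between the pads) lies env.grasp_offset behind it (env.grasp_offset is the distance from the TCP to the grasp point, in mm); x points along the fingers, y is the direction in which the jaws open and shut, and the axes are right-handed (so a half turn about x gives the same grasp; the last joint's range is limited). The gripper opens to 95 mm and grips with 3 to 60 N. Pads are 20 mm wide; open, the fingers measure 119 mm over their backs; the gripper's body (75 mm by 180 mm) begins 59 mm behind the grasp point.
Start: joints at [-1.303, 0.491, 1.559, -0, 1.092, -0.106], TCP at [228.247, -581.854, 178.561] pointing down, gripper open.
Joint ranges: [-3.1, 3.1], [-0.84, 2.19], [0.05, 2.79], [-1.13, 4.28], [0.06, 2.93], [-2.69, 2.69]. Speed limits (rad/s): [2.22, 2.22, 2.79, 3.14, 3.14, 3.14].

## Interface

Orientations are given as [roll, pitch, yaw] about the fixed x, y, z axes, in that order (R = Rz(yaw) Ry(pitch) Rx(roll)).
In Python, from cell import env gives the robot as it stands.
- The arm moves only by the tool apply_moves, never from a script. Its arguments are lists of equal length, an entry for each row: "offset": the shift along the world's x, y, z in units of 25 mm (1.0 is 25 mm), a list of three; "yaw": the turn about the world's z in units of 6 degrees (1.0 is 6 degrees); "jaw": the closure, from -1 (fully open) to 1 (shut), so that 0 is half open. A call has 1 to 20 rows; each row is the pose to reach, as a shift and turn from the pose measured when the call began; what a row does not reach only later rows make up. A row lasts 1/8 s, in which the tool goes at most 62.5 mm and 10.7 degrees, less where a joint would pass 70% of its speed; a pose out of reach is approached as far as the arm can. A call with a gripper value outside its range is refused whole. The fingers move at their own pace and stop on an object; the grip force is fixed at half the most. Time passes only in rows, so rows that repeat a pose let the fingers close. It gives the time, the measured TCP pose, the force and the opening at its end, in the units of the state.
- env.state(): the state, without advancing time (a new reading comes with each control period).
- env.read_camera(name): name is "side" or "top" or "wrist"; returns a dict with "frame" (420x560x3 uint8, red, green, blue), "fx", "fy", "cx", "cy" (pixels), "xyz" and "rotation" of the camera in the world; the wrist camera has in their place "hand_eye" (4x4, takes a point from camera to tool coordinates, whose origin is the TCP and whose axes are the tool frame's). Camera axes: x right, y down, z forward; pixel columns grow to the right and rows downward; lengths in mm; the calibration is good to about 2 mm. The wrist camera is an equidistant fisheye: a pixel r from the principal point sees the ray r / f radians off the axis. A picture is of the moment at which its call begins: read the wrist's pose just before it. There is no depth.
- env.job_done(): hands the job in, once; it reports no verdict.
The state is a dict: "t": time; "joints": joint angles; "qvel": joint speeds; "tau": joint torques, N m; "eef_pos": TCP position; "tcp_rot": TCP orientation; "ft_force": force on the tool from outside, world axes, zero at the start; "moment": the same for the moment, N m; "opening": opening from 0.0 (shut) to 1.0 (fully open).
Only numpy, scipy, OpenCV 4.12 (cv2) and the standard library are available. Lean on these libraries where they do the work, as an engineer would, in place of code of your own. Each camera call takes 0.05 s, during which the arm holds its last target.

## Working session

There is one attempt and no reset: what is moved stays moved. The work goes in short steps, Python scripts to look and compute and a tool call to move; the robot and the scene stay as the last step left them, time stands still between calls to the robot, and variables do not carry over. Pictures are saved under pics/ and viewed, and the job is handed in when it is done.

Besides the shell and the picture viewer there is one more tool, called after "Call:" as name([rows], argument=value, ...), one row to a line, values as JSON. apply_moves: Moves the arm, as the interface text tells. Its arguments: {"type":"object","properties":{"offset":{"type":"array"},"yaw":{"type":"array"},"jaw":{"type":"array"}},"required":["offset","yaw","jaw"]}

```bash
ls; mkdir -p pics
python3 - <<'E'
from cell import env
import cv2
s=env.state();print({k:s[k] for k in ('t','eef_pos','tcp_rot','opening','ft_force')},env.grasp_offset)
for n in ("side","top","wrist"):
    c=env.read_camera(n);cv2.imwrite(f'pics/{n}0.png',c['frame'][:,:,::-1])
    print(n,{k:v for k,v in c.items() if k!='frame'})
E
```

```text
pics
{'t': 0.0, 'eef_pos': array([ 228.15339774, -581.56400719,  177.96353512]), 'tcp_rot': array([-1.6690024 ,  1.56968128,  1.84639158]), 'opening': 1.0005223990448877, 'ft_force': array([-0.83462048,  0.43789403, -0.041471  ])} 18.8
side {'fx': 486.2268391579164, 'fy': 486.2268391579164, 'cx': 277.18218584386904, 'cy': 210.41378483517613, 'xyz': array([-272.78822468,  874.37168475,  841.57257207]), 'rotation': array([-2.09204865,  0.01739869, -2.39064264])}
top {'fx': 506.0996174604516, 'fy': 506.0996174604516, 'cx': 287.40177434602197, 'cy': 213.0279841470535, 'xyz': array([ 311.50450689,   21.19769679, 1305.31565508]), 'rotation': array([-2.95256261, -0.01075522, -1.58109875])}
wrist {'fx': 325.19226210127806, 'fy': 325.19226210127806, 'cx': 280.0572105305508, 'cy': 213.35929431797803, 'hand_eye': array([[-7.39093502e-04, -2.35218067e-01,  9.71942341e-01,
        -2.07299359e+02],
       [ 9.99999465e-01, -8.76727876e-04,  5.48253582e-04,
        -7.46771595e-01],
       [ 7.23169797e-04,  9.71942227e-01,  2.35218589e-01,
        -6.50403320e+01],
       [ 0.00000000e+00,  0.00000000e+00,  0.00000000e+00,
         1.00000000e+00]])}
```

View pics/side0.png

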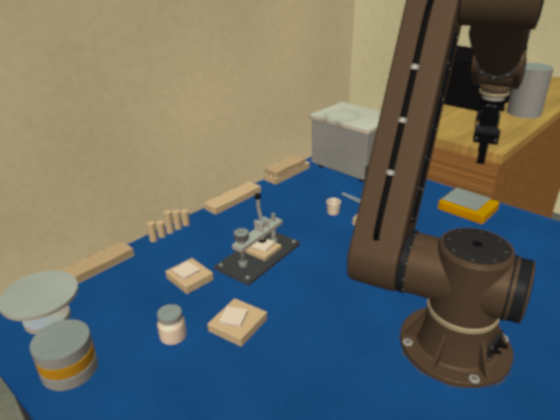

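View pics/top0.png

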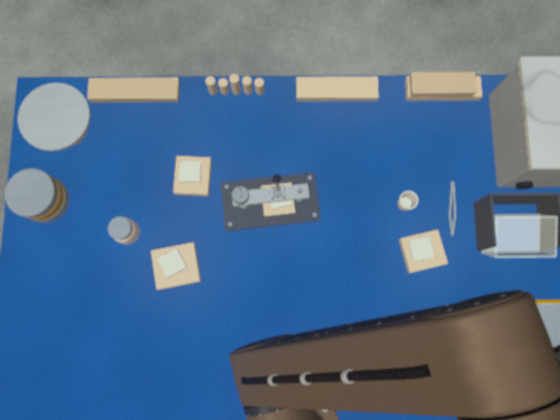

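View pics/wrist0.png

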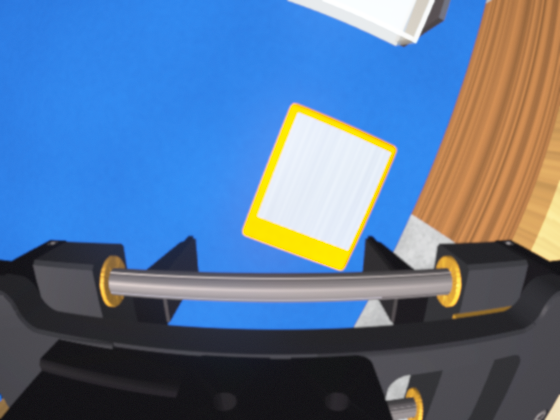

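The top view shows the clamp plate at about (270,202), the nut at (240,196) and the ball at (277,178). The clamp's +y points image-left, which is world +y. I'll zoom in next.

```bash
cat > h.py <<'E'
import numpy as np,cv2
from scipy.spatial.transform import Rotation as R
from cell import env
def rot(r): return R.from_euler('xyz',r).as_matrix()
def ray(c,u,v):
    d=np.array([(u-c['cx'])/c['fx'],(v-c['cy'])/c['fy'],1.]);return np.array(c['xyz']),rot(c['rotation'])@d
def plane(c,u,v,z):
    o,d=ray(c,u,v);return o+d*(z-o[2])/d[2]
def proj(c,p):
    q=rot(c['rotation']).T@(np.array(p)-c['xyz']);return np.array([c['cx']+c['fx']*q[0]/q[2],c['cy']+c['fy']*q[1]/q[2]])
def wrist_ext(c,s):
    T=np.eye(4);T[:3,:3]=rot(s['tcp_rot']);T[:3,3]=s['eef_pos'];return T@c['hand_eye']
def wray(c,s,u,v):
    T=wrist_ext(c,s);a=np.array([u-c['cx'],v-c['cy']]);r=np.hypot(*a);th=r/c['fx']
    d=np.array([*(a/max(r,1e-9)*np.sin(th)),np.cos(th)]);return T[:3,3],T[:3,:3]@d
def wplane(c,s,u,v,z):
    o,d=wray(c,s,u,v);return o+d*(z-o[2])/d[2]
def wproj(c,s,p):
    T=wrist_ext(c,s);q=T[:3,:3].T@(np.array(p)-T[:3,3]);r=np.hypot(q[0],q[1]);th=np.arctan2(r,q[2])
    return np.array([c['cx'],c['cy']])+q[:2]/r*th*c['fx']
def tri(rays):
    A=0;b=0
    for o,d in rays:
        d=d/np.linalg.norm(d);M=np.eye(3)-np.outer(d,d);A=A+M;b=b+M@o
    return np.linalg.solve(A,b)
def crop(c,u,v,w,h,k,name):
    f=c['frame'][v:v+h,u:u+w,::-1];cv2.imwrite('pics/'+name,cv2.resize(f,None,fx=k,fy=k,interpolation=cv2.INTER_CUBIC))
E
python3 - <<'E'
from h import *
t=env.read_camera('top');s=env.read_camera('side')
crop(t,210,160,120,80,6,'t1.png');crop(s,205,175,110,110,5,'s1.png')
f=t['frame'];hsv=cv2.cvtColor(f,cv2.COLOR_RGB2HSV)
m=((hsv[...,2]<75)).astype(np.uint8)*255; m[:165]=0;m[240:]=0;m[:,:210]=0;m[:,330:]=0
cs,_=cv2.findContours(m,cv2.RETR_EXTERNAL,cv2.CHAIN_APPROX_NONE)
for c in cs:
    if cv2.contourArea(c)>15:
        r=cv2.minAreaRect(c);print(cv2.contourArea(c),r);
        print([plane(t,*p,12).round(1) for p in cv2.boxPoints(r)], plane(t,*r[0],12))
E
```

```text
26.0 ((276.5000305175781, 178.5), (5.656853675842285, 5.656853675842285), 45.0)
[array([651.8,  43.1,  12. ]), array([662.6,  32.5,  12. ]), array([651.6,  22. ,  12. ]), array([640.8,  32.6,  12. ])] [651.681091    32.51904301  12.        ]
```

```bash
ls pics
```

```text
s1.png
side0.png
t1.png
top0.png
wrist0.png
```

View pics/t1.png

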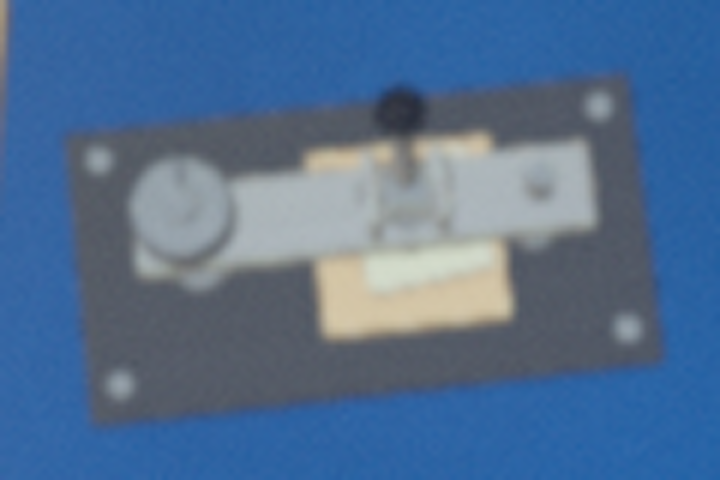

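View pics/s1.png

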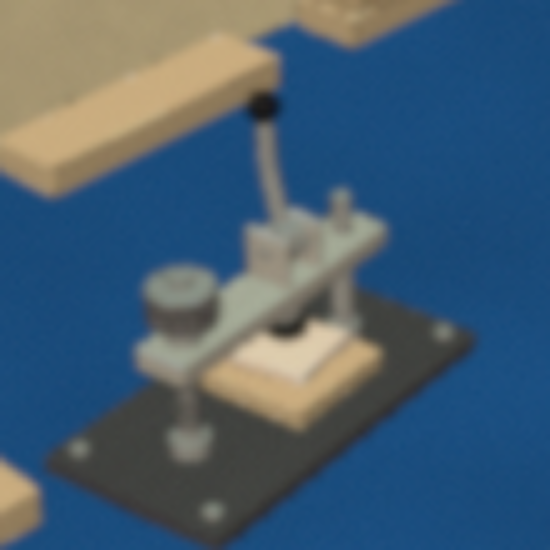

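The top crop shows the plate's corners, the nut at (240.5,194.5) and the ball at (276.8,178). The side crop shows the ball at (257.4,196.2) and the nut top at (241.2,231.8).

Run:
```python
from h import *
t=env.read_camera('top');s=env.read_camera('side')
P=[plane(t,210+u/6-.4,160+v/6-.4,12)[:2] for u,v in [(67,135),(628,75),(663,357),(95,425)]]
P=np.array(P);print(P.round(1),P.mean(0))
e=(P[0]-P[1]+P[3]-P[2]);print('y axis',e,'yaw',np.arctan2(-e[0],e[1]),np.linalg.norm(P[0]-P[1]),np.linalg.norm(P[0]-P[3]))
yaw=np.arctan2(-e[0],e[1]);Y=np.array([-np.sin(yaw),np.cos(yaw)]);X=np.array([np.cos(yaw),np.sin(yaw)])
o=P.mean(0)-20*Y;print('origin',o,'nut exp',o+90*Y,'ball exp', o-11*X*-1)
nt=(210+183/6-.4,160+207/6-.4);ns=(205+181/5-.4,175+284/5-.4)
bt=(210+401/6-.4,160+108/6-.4);bs=(205+262/5-.4,175+106/5-.4)
print('nut',tri([ray(t,*nt),ray(s,*ns)]),plane(t,*nt,124),plane(s,*ns,124))
print('ball',tri([ray(t,*bt),ray(s,*bs)]),plane(t,*bt,192.3),plane(s,*bs,192.3))
# screws
for u,v in [(99,160),(598,106),(628,328),(120,385)]: print(plane(t,210+u/6-.4,160+v/6-.4,13)[:2])
```

```text
[[643.  179.1]
 [668.4 -67.4]
 [542.  -80. ]
 [514.4 165.2]] [591.95134307  49.19283369]
y axis [-53.04608836 491.73583478] yaw 0.10745962117997647 247.81043483249692 129.39330555750567
origin [594.09640155  29.30819831] nut exp [584.44363837 118.78905751] ball exp [605.03295101  30.48798048]
nut [585.33117629 119.48450666 123.14837648] [584.39048845 118.8044888  124.        ] [585.25902358 120.75110211 124.        ]
ball [606.97144366  31.4490477  191.7786667 ] [606.36514884  31.07887511 192.3       ] [606.86292341  32.33542152 192.3       ]
[631.39072916 164.81377421]
[654.12720137 -53.89317978]
[554.74573812 -65.07156376]
[531.55872208 154.53412966]
```

Run:
```python
from h import *
s=env.state();M=rot(s['tcp_rot']);print(M.round(3),'phi',np.arctan2(M[1,1],M[0,1]),s['joints'],s['t'],s['ft_force'],s['moment'])
```

```text
[[-0.     0.365 -0.931]
 [ 0.    -0.931 -0.365]
 [-1.    -0.    -0.   ]] phi -1.1969976860321048 [-1.30260562e+00  4.91067811e-01  1.55900355e+00 -1.48318527e-05
  1.09173353e+00 -1.05601098e-01] 0.35 [-0.0590625   0.13486406  0.18023807] [-0.00011658  0.01464927  0.00627851]
```

Call:
apply_moves([
  [0, 0, 2.0],
  [0, 0, 3.7],
  [14.28, 28.04, 3.7],
  [14.28, 28.04, 3.7],
  [14.28, 28.04, 3.7],
  [14.28, 28.04, 3.7],
  [14.28, 28.04, 3.7],
  [14.28, 28.04, 3.7],
  [14.28, 28.04, 3.7],
  [14.28, 28.04, 3.7],
  [14.28, 28.04, 3.7],
  [14.28, 28.04, 3.7],
  [14.28, 28.04, 3.7],
  [14.28, 28.04, 3.7],
  [14.28, 28.04, 3.7],
  [14.28, 28.04, 3.7],
  [14.28, 28.04, 3.7],
  [14.28, 28.04, 3.7],
], yaw=[0, 0, 2, 4, 6, 8, 10, 12, 14, 16, 18, 20, 20, 20, 20, 20, 20, 20], jaw=[-1, -1, -1, -1, -1, -1, -1, -1, -1, -1, -1, -1, -1, -1, -1, -1, -1, -1])

```text
t: 2.6
eef_pos: [585.0, 118.2, 271.2]
tcp_rot: [-0.546, 1.571, -1.221]
ft_force: [0.4, 0.2, -0.3]
opening: 1.002
```

Run:
```python
from h import *
s=env.state();c=env.read_camera('wrist');cv2.imwrite('pics/w1.png',c['frame'][:,:,::-1])
M=rot(s['tcp_rot']);print('phi',np.arctan2(M[1,1],M[0,1]),s['joints'])
for p in [(585,119.3,124),(606.5,31.3,192.3),(594,29.3,25)]:print(wproj(c,s,p))
```

```text
phi 0.8961785734090201 [ 8.88783606e-02  3.72984924e-01  1.50145264e+00 -2.26659579e-04
  1.26709731e+00 -8.07232447e-01]
[281.15925864 195.74878236]
[224.81911444 281.14502917]
[236.6306129  226.14377279]
```

View pics/w1.png

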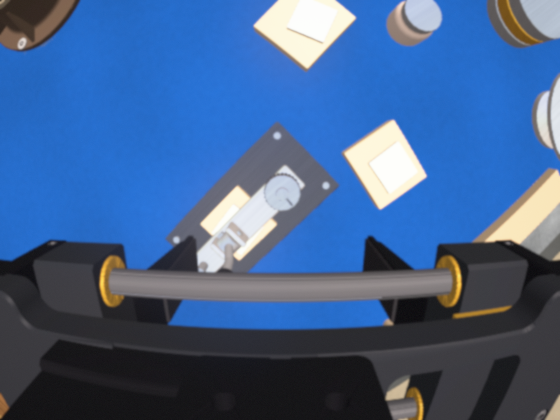

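The wrist view shows the nut at about (283,191), against a predicted (281,196). I'll measure this more closely.

Run:
```python
from h import *
s=env.state();c=env.read_camera('wrist');crop(c,160,110,190,170,4,'w1c.png')
print(s['eef_pos'])
for u,v in [(283,191)]: print(wplane(c,s,u,v,124))
# plate screw holes 
for u,v in [(277,135),(326,185),(176,240)]: print(wplane(c,s,u,v,13))
```

```text
[585.00953964 118.2517146  271.21367879]
[582.15148422 124.25525536 124.        ]
[529.00870126 157.01793749  13.        ]
[629.58371273 167.68532025  13.        ]
[552.78374804 -64.65865214  13.        ]
```

View pics/w1c.png

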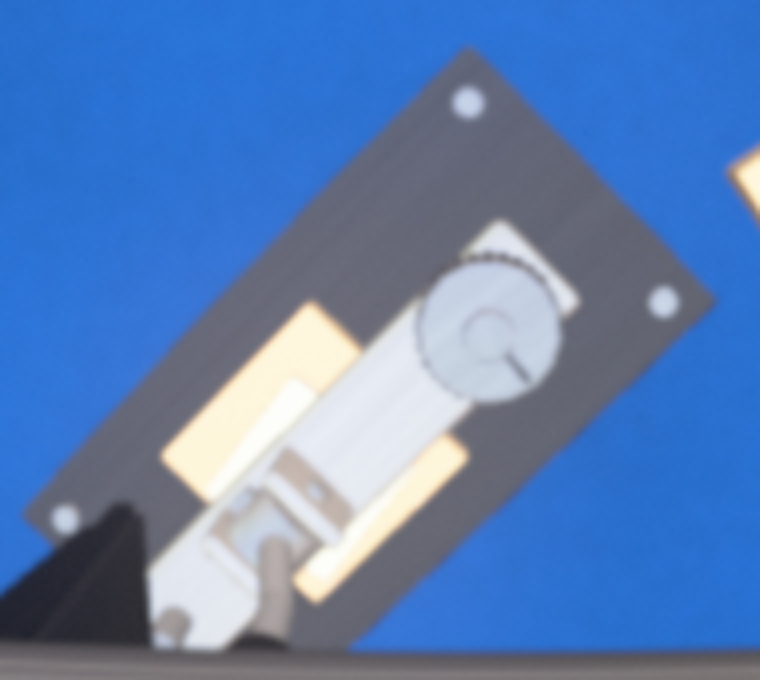

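Call:
apply_moves([
  [-0.05, 0.11, -2],
  [-0.05, 0.11, -4],
  [-0.05, 0.11, -5.5],
  [-0.05, 0.11, -6.5],
  [-0.05, 0.11, -6.96],
  [-0.05, 0.11, -6.96],
  [-0.05, 0.11, -6.96],
], yaw=[0, 0, 0, 0, 0, 0, 0], jaw=[-1, -1, -1, -1, -1, -0.3, -0.1])

```text
t: 3.58
eef_pos: [584.4, 121.0, 98.4]
tcp_rot: [0.679, 1.569, 0.004]
ft_force: [-0.7, -0.3, 0.7]
opening: 0.841
```

Run:
```python
from h import *
s=env.state();c=env.read_camera('wrist');cv2.imwrite('pics/w2.png',c['frame'][:,:,::-1])
t=env.read_camera('side');crop(t,205,175,110,110,5,'s2.png')
```

```text
(no output)
```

View pics/w2.png

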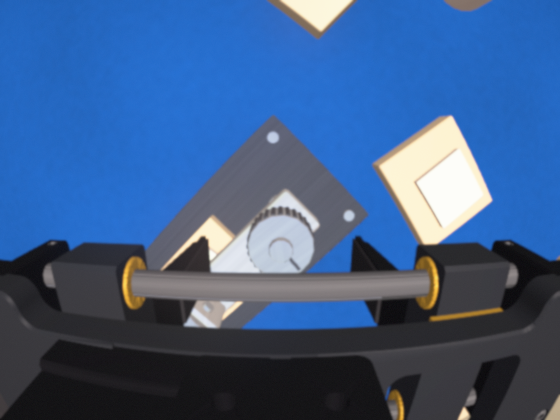

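View pics/s2.png

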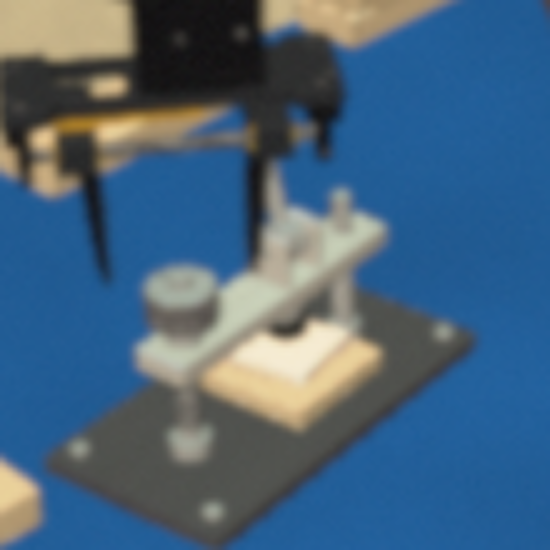

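Run:
```python
from h import *
s=env.state();t=env.read_camera('side');c=env.read_camera('wrist')
print(s['eef_pos'],s['tcp_rot'],s['joints'])
M=rot(s['tcp_rot']);print(M.round(2));p=s['eef_pos']
for k in (-45,0,45):
    q=p+M[:,1]*k;u=proj(t,q);print(q.round(1),((u-[205,175])*5).round(), wproj(c,s,q).round())
print(wproj(c,s,(584,121,124)),wproj(c,s,(584,121,112)), wplane(c,s,281,240,124))
```

```text
[584.28942196 121.04440714  98.30047171] [ 0.67170622  1.56887237 -0.00301455] [ 9.37047305e-02  5.40103645e-01  1.71672481e+00 -2.40493900e-04
  8.82849245e-01 -8.02218301e-01]
[[ 0.    0.62  0.78]
 [-0.    0.78 -0.62]
 [-1.    0.    0.  ]]
[556.2  85.9  98.2] [263. 314.] [214. 237.]
[584.3 121.   98.3] [182. 322.] [280. 237.]
[612.4 156.2  98.4] [101. 329.] [347. 237.]
[280.16747212 249.94676135] [280.14893736 243.37582383] [579.44224692 125.27742719 124.        ]
```

Run:
```python
from h import *
s=env.state();t=env.read_camera('side');crop(t,185,135,150,140,5,'s3.png');c=env.read_camera('wrist');crop(c,180,180,200,120,4,'w3.png')
print(s['t'],s['eef_pos'])
```

```text
3.775 [584.12952294 121.10675483  98.01549189]
```

View pics/s3.png

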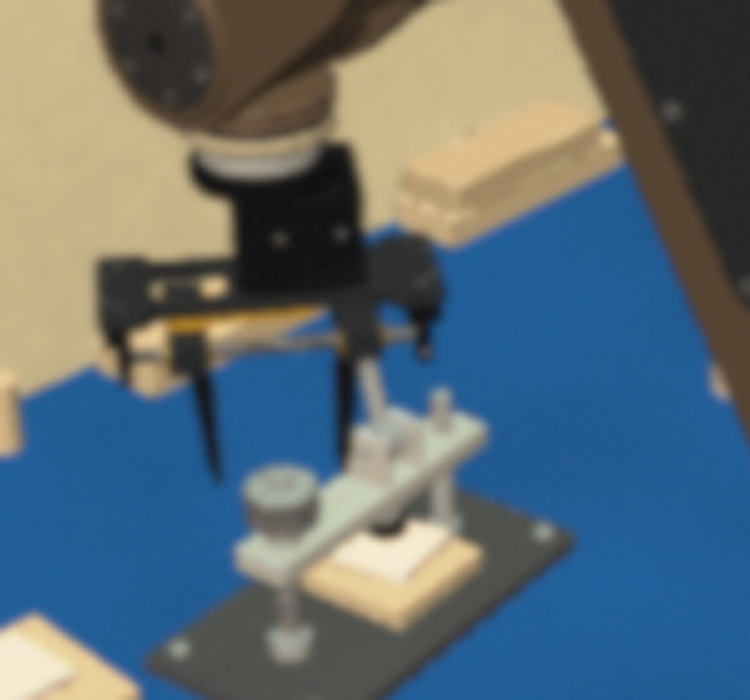

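View pics/w3.png

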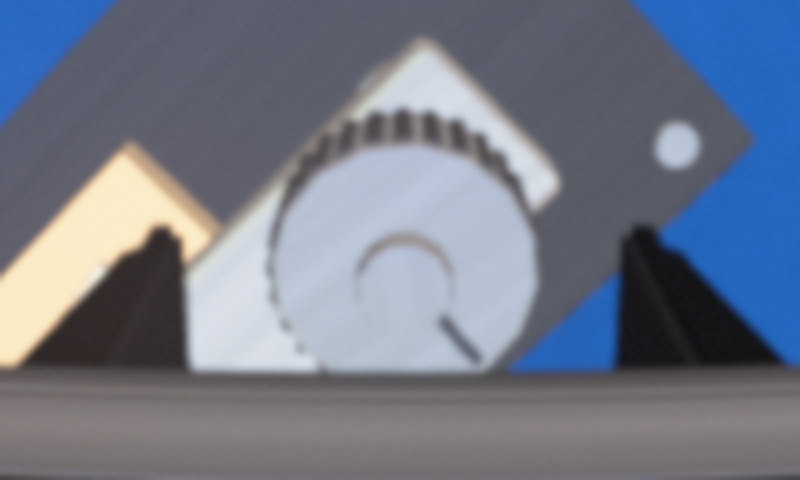

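Run:
```python
from h import *
s=env.state();c=env.read_camera('wrist');t=env.read_camera('side');tp=env.read_camera('top')
M=rot(s['tcp_rot']);p=s['eef_pos']
crop(tp,180,130,180,120,4,'t3.png')
for dx in (0,-10,-20,-30):
  for dy in (40,50):
   for dz in(-10,10):
    q=p+M@np.array([dx,dy,dz]);print(dx,dy,dz,wproj(c,s,q).round(),((proj(t,q)-[185,135])*5).round())
print((proj(tp,p)-[180,130])*4,(proj(tp,p+M@[-60,0,0])-[180,130])*4)
```

```text
0 40 -10 [340. 222.] [212. 540.]
0 40 10 [339. 251.] [210. 520.]
0 50 -10 [355. 222.] [194. 541.]
0 50 10 [353. 250.] [192. 522.]
-10 40 -10 [343. 227.] [211. 524.]
-10 40 10 [341. 256.] [209. 505.]
-10 50 -10 [358. 226.] [192. 526.]
-10 50 10 [356. 256.] [191. 507.]
-20 40 -10 [346. 231.] [209. 509.]
-20 40 10 [344. 261.] [207. 490.]
-20 50 -10 [362. 231.] [191. 511.]
-20 50 10 [360. 261.] [189. 491.]
-30 40 -10 [349. 236.] [208. 494.]
-30 40 10 [347. 268.] [206. 475.]
-30 50 -10 [366. 236.] [190. 495.]
-30 50 10 [363. 267.] [188. 476.]
[240.14039875 266.79621953] [231.75389564 244.22880482]
```

View pics/t3.png

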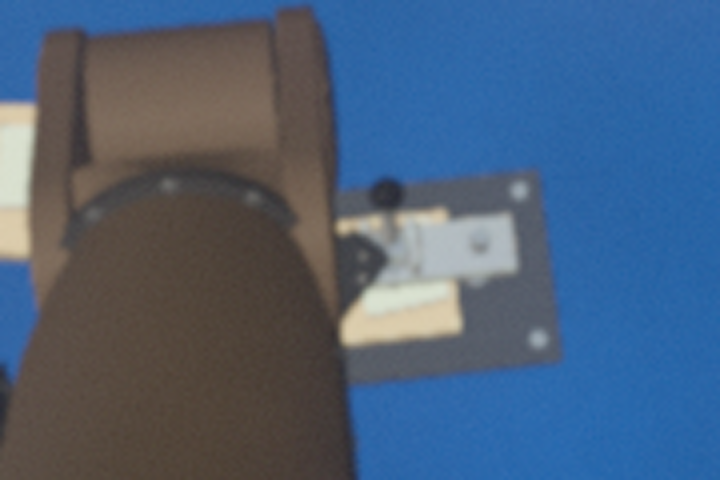

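The side view shows the fingertips about 20 mm higher than a TCP at z = 98 would put them. They may retract when open, so I'll part-close the jaw and look again.

Call:
apply_moves([
  [0, 0, 0],
  [0, 0, 0],
  [0, 0, 0],
], yaw=[0, 0, 0], jaw=[-0.1, -0.1, -0.1])

```text
t: 4.4
eef_pos: [583.9, 121.1, 97.3]
tcp_rot: [0.285, 1.57, -0.389]
ft_force: [0.4, 0.3, 0.8]
opening: 0.546
```

Run:
```python
from h import *
s=env.state();c=env.read_camera('wrist');crop(c,180,180,200,120,4,'w4.png');t=env.read_camera('side');crop(t,185,135,150,140,5,'s4.png')
print(s['opening'],s['ft_force'],s['eef_pos'])
```

```text
0.5457028545879256 [0.40768502 0.3449027  0.77555137] [583.85938625 121.10024428  97.33567538]
```

View pics/s4.png

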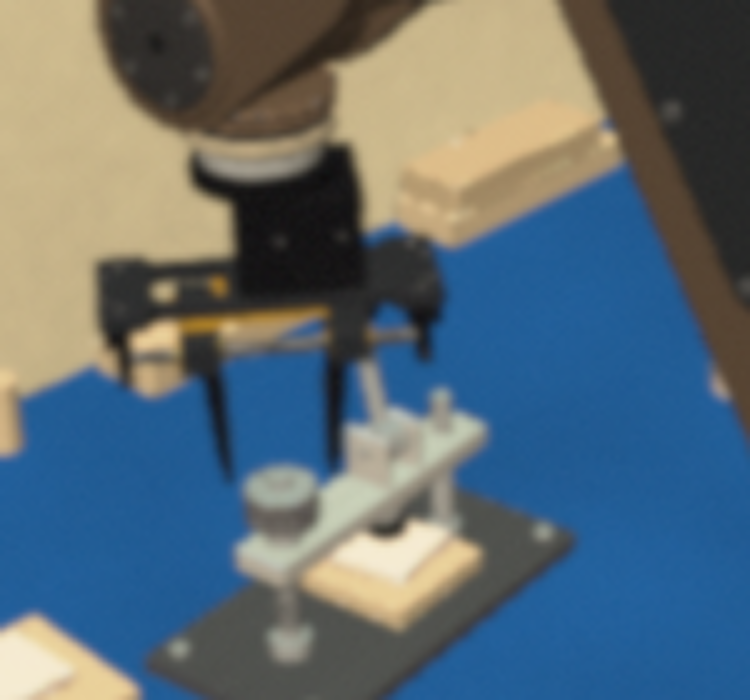

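View pics/w4.png

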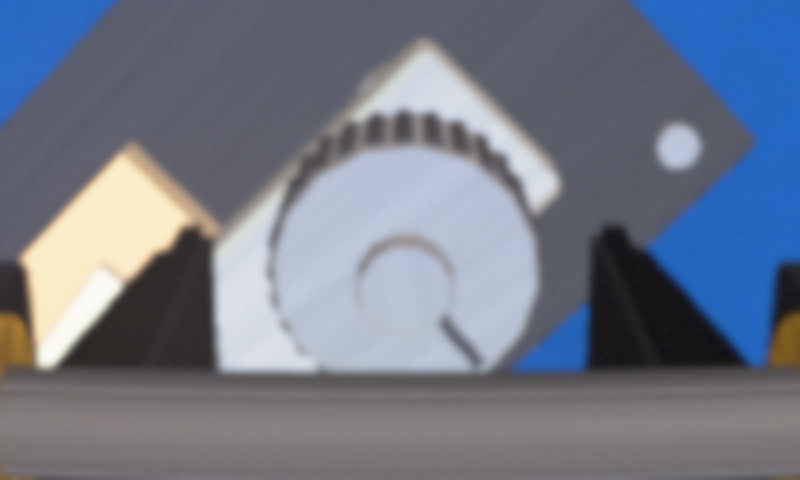

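The wrist and side views agree that the visible tips are about 30 mm above the reported TCP. To test this, I'll close past 40 mm and see whether the fingers stop on the nut.

Call:
apply_moves([
  [0, 0, 0],
  [0, 0, 0],
  [0, 0, 0],
  [0, 0, 0],
], yaw=[0, 0, 0, 0], jaw=[0.4, 0.4, 0.4, 0.4])

```text
t: 5.0
eef_pos: [583.9, 121.1, 97.4]
tcp_rot: [0.267, 1.57, -0.408]
ft_force: [-0.0, 0.3, -0.1]
opening: 0.301
```

Run:
```python
from h import *
s=env.state();c=env.read_camera('wrist');crop(c,180,180,200,120,4,'w5.png');t=env.read_camera('side');crop(t,185,135,150,140,5,'s5.png')
print(s['opening'],s['ft_force'],s['eef_pos'])
```

```text
0.30070600009839277 [-0.02505048  0.30205239 -0.13081598] [583.85796173 121.06263401  97.35993424]
```

View pics/s5.png

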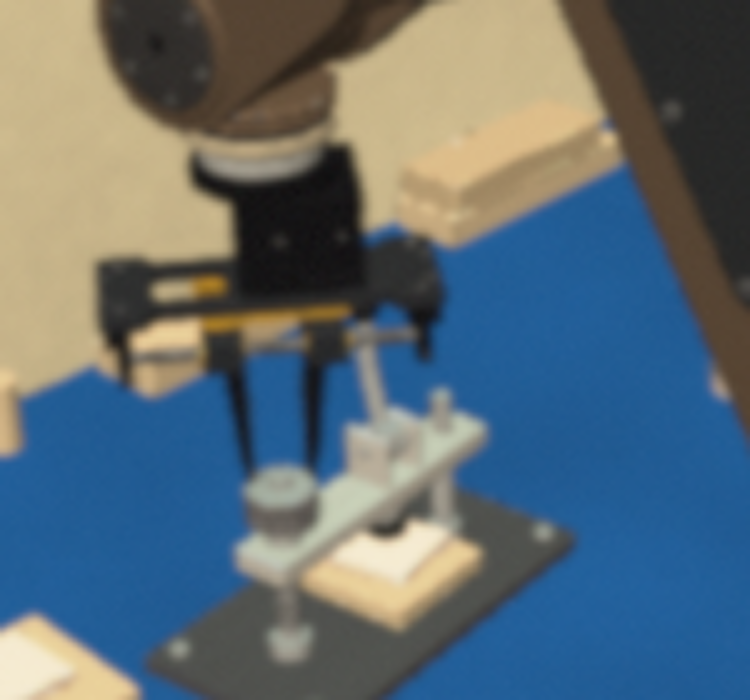

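View pics/w5.png

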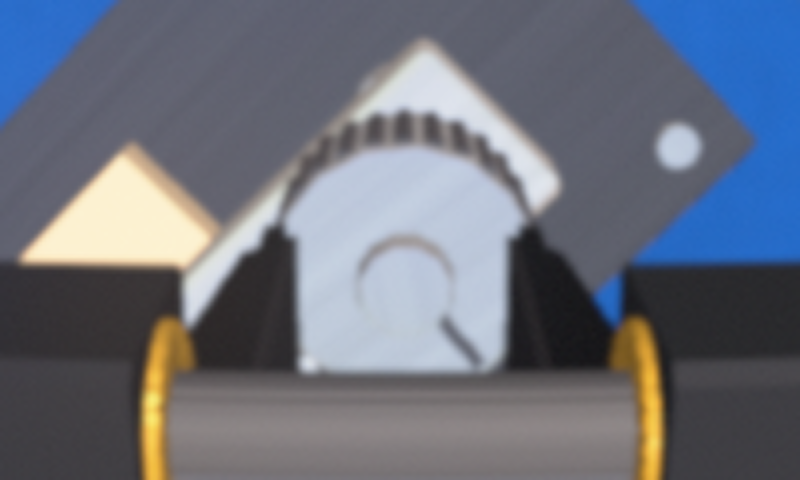

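The fingers closed to 28 mm without touching the nut. So the real tips sit about 33–38 mm above the reported TCP height. I'll open, go 27 mm lower and check again.

Call:
apply_moves([
  [0, 0, 0],
  [0, 0, 0],
  [0, 0, 0],
  [0, 0, -0.5],
  [0, 0, -0.8],
  [0, 0, -1.1],
  [0, 0, -1.1],
], yaw=[0, 0, 0, 0, 0, 0, 0], jaw=[-0.3, -0.3, -0.3, -0.3, -0.3, -0.3, -0.3])

```text
t: 5.98
eef_pos: [583.5, 121.1, 69.0]
tcp_rot: [-2.195, 1.57, -2.869]
ft_force: [-0.1, 0.2, -0.2]
opening: 0.649
```

Run:
```python
from h import *
s=env.state();c=env.read_camera('wrist');crop(c,180,180,200,120,4,'w6.png');t=env.read_camera('side');crop(t,185,135,150,140,5,'s6.png')
print(s['opening'],s['ft_force'],s['eef_pos'])
```

```text
0.6488028817112148 [-0.09313274  0.21032847 -0.23511027] [583.51750117 121.05134291  69.0396977 ]
```

View pics/s6.png

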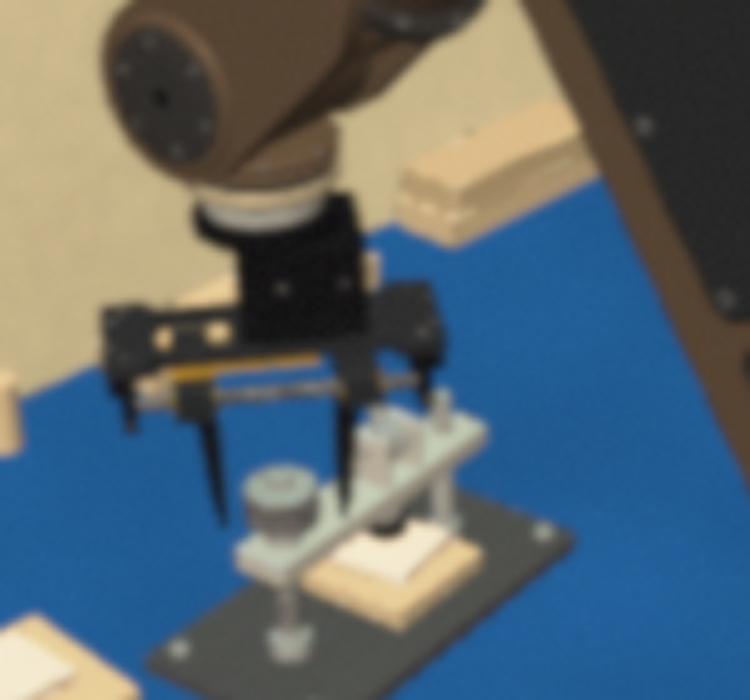

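View pics/w6.png

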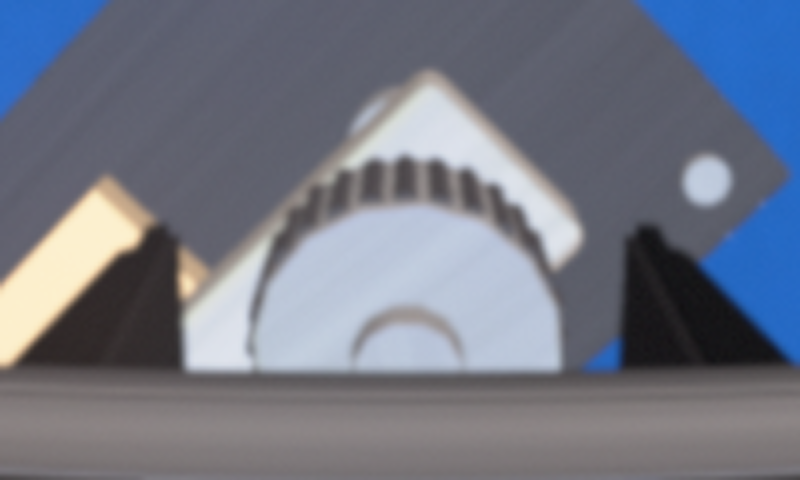

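The tips are now beside the nut at about mid-height. I'll go 6 mm lower and close.

Call:
apply_moves([
  [0, 0, -0.25],
  [0, 0, -0.25],
  [0, 0, -0.25],
  [0, 0, -0.25],
  [0, 0, -0.25],
  [0, 0, -0.25],
], yaw=[0, 0, 0, 0, 0, 0], jaw=[-0.3, 0.0, 0.6, 0.6, 0.6, 0.6])

```text
t: 6.82
eef_pos: [584.2, 121.4, 63.7]
tcp_rot: [0.863, 1.57, 0.189]
ft_force: [2.1, 3.7, -0.2]
opening: 0.419
```

Run:
```python
from h import *
s=env.state();c=env.read_camera('wrist');crop(c,180,180,200,120,4,'w7.png');t=env.read_camera('side');crop(t,185,135,150,140,5,'s7.png')
s=env.state();print(s['opening'],s['ft_force'],s['moment'],s['eef_pos'])
M=rot(s['tcp_rot']);print('jaw dir',M[:,1])
```

```text
0.41871926181041896 [ 2.96252786  4.40836447 -0.85854049] [ 0.86171586 -0.56550124  0.0135341 ] [584.23113549 121.33189687  63.72791413]
jaw dir [0.62458343 0.78095761 0.00087031]
```

View pics/s7.png

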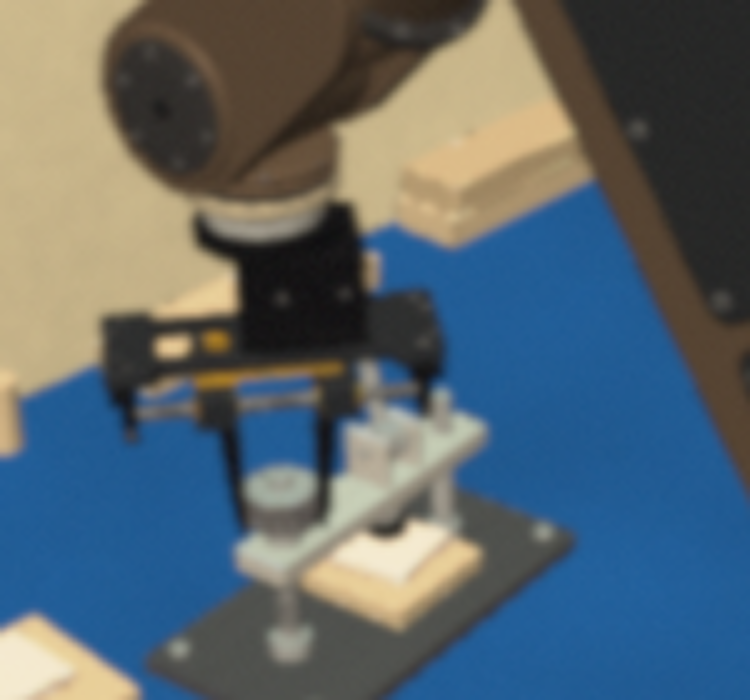

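View pics/w7.png

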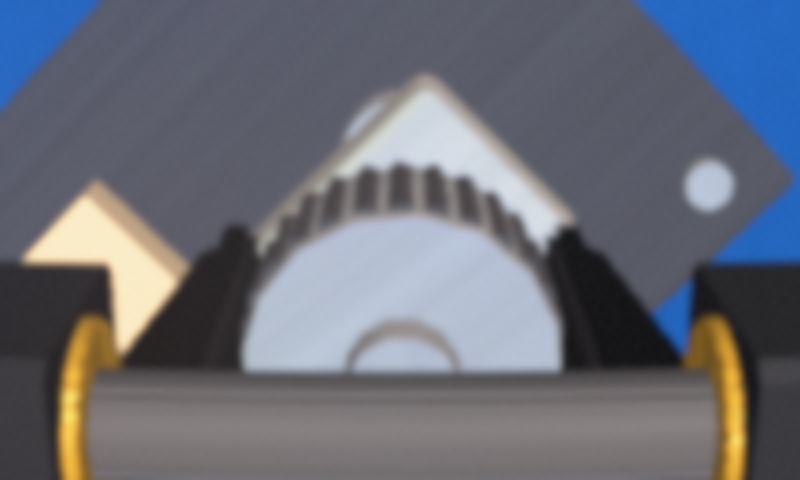

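The nut is gripped: the opening is 0.419, which is 39.8 mm. I'll turn it clockwise 92° (1.6 rad), sinking 4 mm as it goes.

Call:
apply_moves([
  [0, 0, -0.01],
  [0, 0, -0.02],
  [0, 0, -0.04],
  [0, 0, -0.05],
  [0, 0, -0.06],
  [0, 0, -0.07],
  [0, 0, -0.09],
  [0, 0, -0.1],
  [0, 0, -0.11],
  [0, 0, -0.13],
  [0, 0, -0.14],
  [0, 0, -0.16],
  [0, 0, -0.17],
  [0, 0, -0.17],
  [0, 0, -0.17],
], yaw=[-1.2, -2.4, -3.6, -4.8, -6, -7.2, -8.4, -9.6, -10.8, -12, -13.2, -14.4, -15.3, -15.3, -15.3], jaw=[0.6, 0.6, 0.6, 0.6, 0.6, 0.6, 0.6, 0.6, 0.6, 0.6, 0.6, 0.6, 0.6, 0.6, 0.6])

```text
t: 8.8
eef_pos: [583.2, 121.2, 59.5]
tcp_rot: [-0.312, 1.569, -2.587]
ft_force: [-5.8, 1.2, 3.1]
opening: 0.413
```

Run:
```python
from h import *
s=env.state();c=env.read_camera('wrist');crop(c,180,180,200,120,4,'w8.png')
M=rot(s['tcp_rot']);print('phi',np.arctan2(M[1,1],M[0,1]),s['opening'],s['ft_force'],s['moment'],s['eef_pos'])
```

```text
phi -0.7042085084302692 0.4131554967901357 [-5.8392523   1.23076376  3.14976393] [ 0.21336603  0.95598874 -0.29247223] [583.24471819 121.21892309  59.45334515]
```

View pics/w8.png

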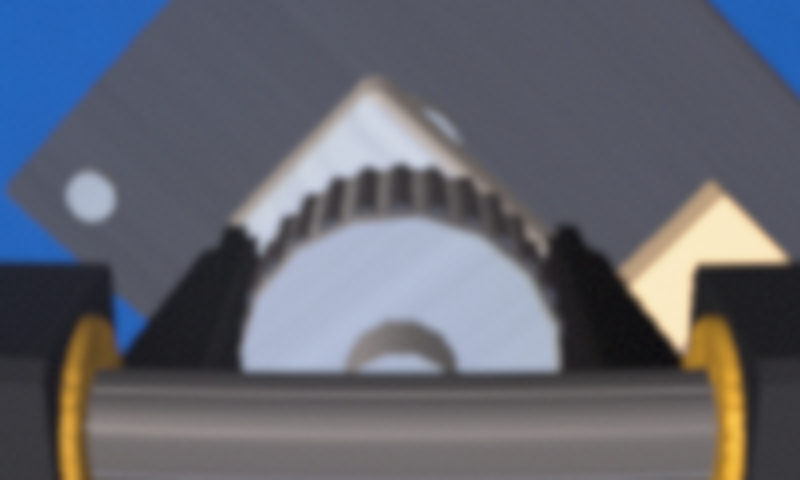

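The nut turned without slipping: the residual moment is −0.29 N m and the grip is intact. I'll release, lift and move over the ball.

Call:
apply_moves([
  [0, 0, 0],
  [0, 0, 0],
  [0, 0, 0.5],
  [0, 0, 2.5],
  [0, 0, 4.5],
  [0, 0, 5],
  [0.4, -1.7, 5],
  [0.86, -3.54, 5],
  [0.86, -3.54, 5],
  [0.86, -3.54, 5],
  [0.86, -3.54, 5],
], yaw=[0, 0, 0, 0, -1.5, -3, -4.5, -6, -7.26, -7.26, -7.26], jaw=[-0.3, -0.3, -0.3, -0.3, -0.3, -0.3, -0.3, -0.3, -0.3, -0.3, -0.3])

```text
t: 10.22
eef_pos: [604.7, 33.1, 184.9]
tcp_rot: [-0.341, 1.569, 2.911]
ft_force: [0.2, -0.1, 0.4]
opening: 0.651
```

Run:
```python
from h import *
s=env.state();c=env.read_camera('wrist');cv2.imwrite('pics/w9.png',c['frame'][:,:,::-1]);t=env.read_camera('side');crop(t,185,115,150,140,5,'s9.png')
M=rot(s['tcp_rot']);print('phi',np.arctan2(M[1,1],M[0,1]),s['opening'],s['ft_force'],s['moment'],s['eef_pos'])
print(wproj(c,s,(604.7,32.7,188)))
```

```text
phi -1.4608869195600436 0.6506469404817499 [ 0.16921099 -0.13079095  0.37119814] [ 0.05846878  0.00933945 -0.00665871] [604.70433633  33.12878153 184.91316992]
[281.41161462 236.30211472]
```

View pics/w9.png

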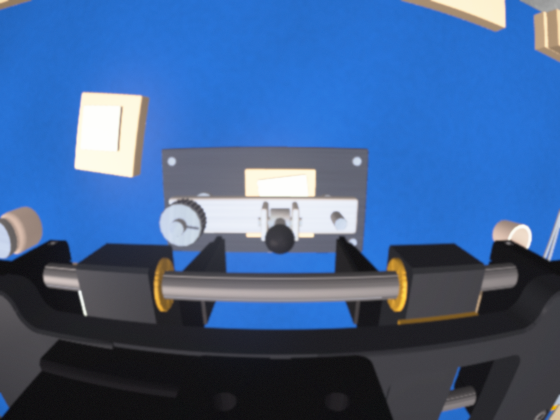

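View pics/s9.png

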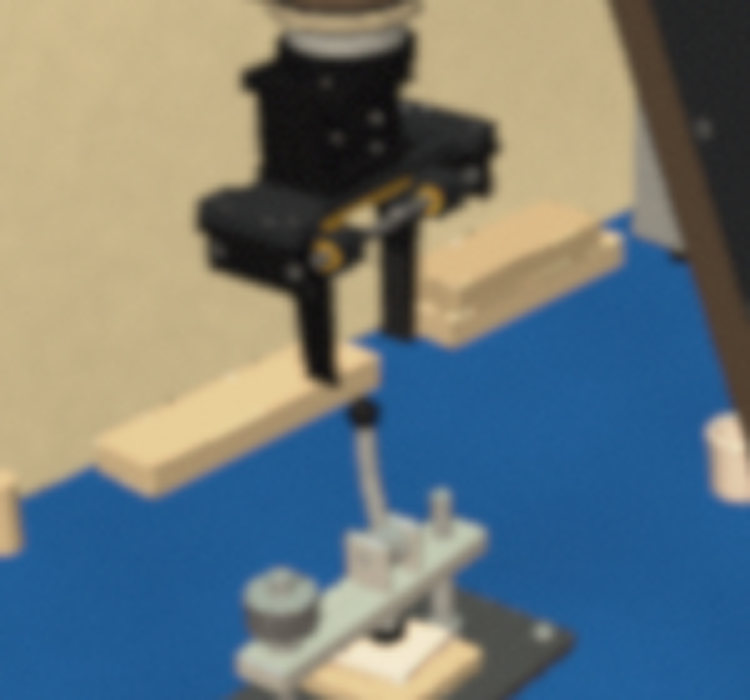

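The wrist view shows the ball at (279,236), as predicted. The side view has it centred below the tips, at about (363,413). I'll descend 49 mm and pinch.

Call:
apply_moves([
  [0, 0, -0.8],
  [0, 0, -1.5],
  [0, 0, -1.96],
  [0, 0, -1.96],
  [0, 0, -1.96],
  [0, 0, -1.96],
  [0, 0, -1.96],
  [0, 0, -1.96],
], yaw=[0, 0, 0, 0, 0, 0, 0, 0], jaw=[-0.3, -0.3, -0.3, 0.2, 0.9, 0.9, 0.9, 0.9])

```text
t: 11.32
eef_pos: [604.8, 33.4, 136.0]
tcp_rot: [-0.559, 1.569, 2.692]
ft_force: [-0.1, 2.4, 2.4]
opening: 0.194
```

Run:
```python
from h import *
s=env.state();t=env.read_camera('side');crop(t,185,115,150,140,5,'s10.png');c=env.read_camera('wrist');crop(c,180,180,200,120,4,'w10.png')
s=env.state();print(s['t'],s['opening'],s['ft_force'],s['moment'],s['eef_pos'])
```

```text
11.425 0.19494236872469403 [0.58394615 2.28574908 1.6446335 ] [0.34433722 0.07404943 0.00912749] [604.75059582  33.46542203 135.96567144]
```

View pics/s10.png

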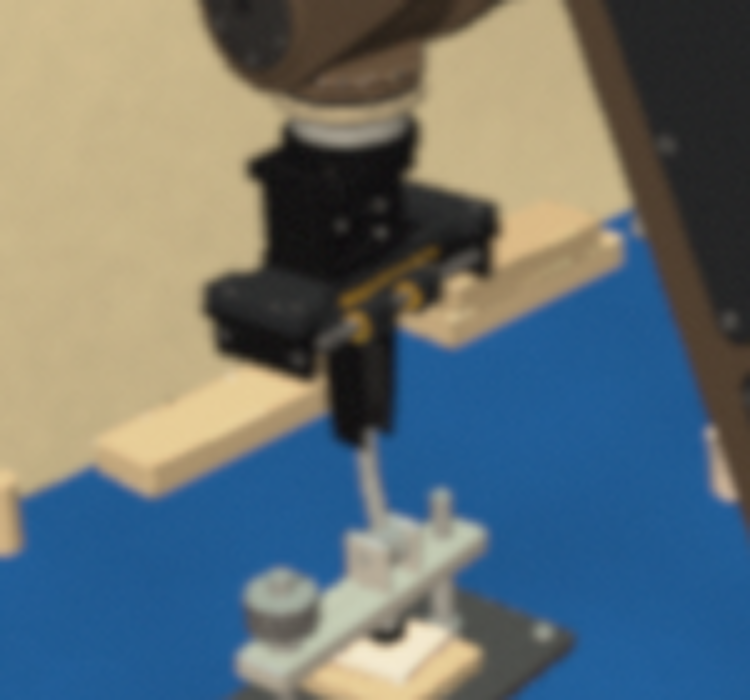

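View pics/w10.png

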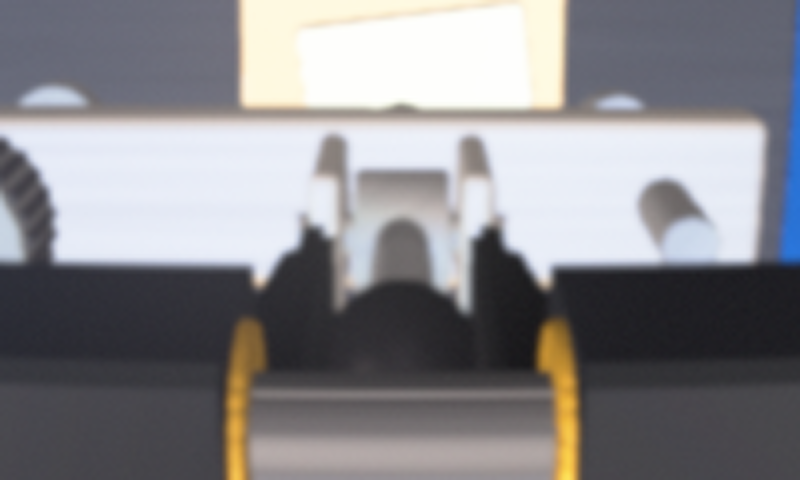

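The ball is pinched at opening 0.195. I'll make a helper that gives the arc targets and the tangential force.

```bash
cat > lev.py <<'E'
from h import *
import sys
X=np.array([np.cos(.107),np.sin(.107),0]);Z=np.array([0,0,1.])
P0=np.array([604.75,33.46,135.97])
def tgt(q,P0=P0): return P0-(85*np.sin(q-.13)+11.02)*X+(85*np.cos(q-.13)-84.28)*Z
if __name__=='__main__':
    F=[];s=env.state();F.append(s['ft_force'])
    for _ in range(3): env.read_camera('top');s=env.state();F.append(s['ft_force'])
    F=np.array(F);f=F.mean(0);p=s['eef_pos']
    d=p-P0;q=np.arctan2(-(d@X+11.02),d[2]+84.28)+.13;a=q-.13
    t=-np.cos(a)*X-np.sin(a)*Z;r=-np.sin(a)*X+np.cos(a)*Z
    print('t %.2f q %.3f res %.2f rad %.2f F'%(s['t'],q,-f@t,f@r),f.round(1),'sd',(F@t).std().round(2),'open %.3f'%s['opening'])
    for q in map(float,sys.argv[1:]): print(q,((tgt(q)-p)/25).round(2).tolist())
E
python3 lev.py 0.1 0.2 0.3 0.4 0.5
```

```text
t 11.57 q -0.000 res -0.39 rad 2.30 F [-0.3  2.2  2.3] sd 0.64 open 0.191
0.1 [-0.34, -0.03, 0.03]
0.2 [-0.67, -0.07, 0.02]
0.3 [-1.01, -0.11, -0.02]
0.4 [-1.34, -0.14, -0.09]
0.5 [-1.66, -0.18, -0.2]
```

Call:
apply_moves([
  [-0.34, -0.03, 0.03],
  [-0.67, -0.07, 0.02],
  [-1.01, -0.11, -0.02],
  [-1.34, -0.14, -0.09],
  [-1.34, -0.14, -0.09],
  [-1.34, -0.14, -0.09],
], yaw=[0, 0, 0, 0, 0, 0], jaw=[0.9, 0.9, 0.9, 0.9, 0.9, 0.9])

```text
t: 12.32
eef_pos: [571.3, 29.9, 133.9]
tcp_rot: [-0.534, 1.569, 2.717]
ft_force: [0.8, 1.3, 4.9]
opening: 0.192
```

```bash
python3 lev.py 0.5 0.55 0.6
```

```text
t 12.47 q 0.396 res 1.87 rad 5.29 F [0.2 1.9 5.6] sd 0.37 open 0.193
0.5 [-0.33, -0.04, -0.12]
0.55 [-0.49, -0.05, -0.19]
0.6 [-0.64, -0.07, -0.26]
```

Call:
apply_moves([
  [-0.2, -0.02, -0.05],
  [-0.33, -0.04, -0.1],
  [-0.33, -0.04, -0.1],
  [-0.33, -0.04, -0.1],
], yaw=[0, 0, 0, 0], jaw=[0.9, 0.9, 0.9, 0.9])

```text
t: 12.98
eef_pos: [563.2, 29.0, 131.5]
tcp_rot: [-0.574, 1.569, 2.677]
ft_force: [-0.3, 3.6, 5.5]
opening: 0.192
```

```bash
python3 lev.py 0.6 0.7
```

```text
t 13.12 q 0.497 res 2.13 rad 3.95 F [0.2 3.6 4.4] sd 0.26 open 0.195
0.6 [-0.31, -0.03, -0.16]
0.7 [-0.6, -0.06, -0.33]
```

Call:
apply_moves([
  [-0.2, -0.02, -0.08],
  [-0.31, -0.03, -0.14],
  [-0.31, -0.03, -0.14],
  [-0.31, -0.03, -0.14],
], yaw=[0, 0, 0, 0], jaw=[0.9, 0.9, 0.9, 0.9])

```text
t: 13.62
eef_pos: [555.3, 28.2, 128.0]
tcp_rot: [-0.454, 1.569, 2.796]
ft_force: [-1.5, 1.7, 5.9]
opening: 0.194
```

```bash
python3 lev.py 0.7 0.8
```

```text
t 13.78 q 0.599 res 2.06 rad 5.56 F [-0.9  2.5  5.9] sd 0.65 open 0.193
0.7 [-0.29, -0.03, -0.19]
0.8 [-0.56, -0.06, -0.39]
```

Call:
apply_moves([
  [-0.15, -0.02, -0.09],
  [-0.29, -0.03, -0.16],
  [-0.29, -0.03, -0.16],
  [-0.29, -0.03, -0.16],
], yaw=[0, 0, 0, 0], jaw=[0.9, 0.9, 0.9, 0.9])

```text
t: 14.28
eef_pos: [548.0, 27.4, 124.0]
tcp_rot: [-0.398, 1.569, 2.852]
ft_force: [-0.8, 1.8, 4.4]
opening: 0.193
```

```bash
python3 lev.py 0.8 0.9
```

```text
t 14.43 q 0.696 res 2.11 rad 4.05 F [-0.6  2.2  4.5] sd 0.37 open 0.192
0.8 [-0.27, -0.03, -0.23]
0.9 [-0.53, -0.06, -0.45]
```

Call:
apply_moves([
  [-0.15, -0.02, -0.1],
  [-0.27, -0.03, -0.2],
  [-0.27, -0.03, -0.2],
  [-0.27, -0.03, -0.2],
], yaw=[0, 0, 0, 0], jaw=[0.9, 0.9, 0.9, 0.9])

```text
t: 14.92
eef_pos: [541.1, 26.7, 119.1]
tcp_rot: [-0.36, 1.568, 2.891]
ft_force: [-1.6, 2.8, 5.2]
opening: 0.193
```

```bash
python3 lev.py 0.9 1.0
```

```text
t 15.07 q 0.796 res 1.56 rad 5.74 F [-2.6  2.6  5.5] sd 0.54 open 0.196
0.9 [-0.25, -0.03, -0.26]
1.0 [-0.48, -0.05, -0.5]
```

Call:
apply_moves([
  [-0.14, -0.02, -0.12],
  [-0.25, -0.03, -0.23],
  [-0.25, -0.03, -0.23],
  [-0.25, -0.03, -0.23],
], yaw=[0, 0, 0, 0], jaw=[0.9, 0.9, 0.9, 0.9])

```text
t: 15.58
eef_pos: [534.6, 26.0, 113.4]
tcp_rot: [-0.334, 1.568, 2.916]
ft_force: [-2.5, 2.7, 6.3]
opening: 0.193
```

```bash
python3 lev.py 1.0 1.1
```

```text
t 15.72 q 0.897 res 1.70 rad 6.10 F [-3.3  2.8  5.6] sd 0.68 open 0.194
1.0 [-0.22, -0.03, -0.28]
1.1 [-0.42, -0.05, -0.55]
```

Call:
apply_moves([
  [-0.14, -0.02, -0.13],
  [-0.25, -0.03, -0.25],
  [-0.25, -0.03, -0.25],
  [-0.25, -0.03, -0.25],
], yaw=[0, 0, 0, 0], jaw=[0.9, 0.9, 0.9, 0.9])

```text
t: 16.23
eef_pos: [528.4, 25.3, 107.2]
tcp_rot: [-0.353, 1.568, 2.898]
ft_force: [-1.3, 4.0, 5.5]
opening: 0.193
```

```bash
python3 lev.py 1.1 1.2
```

```text
t 16.38 q 0.999 res 3.27 rad 4.58 F [-1.8  3.8  5.5] sd 0.32 open 0.189
1.1 [-0.17, -0.02, -0.3]
1.2 [-0.35, -0.04, -0.59]
```

Call:
apply_moves([
  [-0.1, -0.01, -0.15],
  [-0.19, -0.02, -0.29],
  [-0.19, -0.02, -0.29],
  [-0.19, -0.02, -0.29],
], yaw=[0, 0, 0, 0], jaw=[0.9, 0.9, 0.9, 0.9])

```text
t: 16.88
eef_pos: [523.3, 24.8, 100.0]
tcp_rot: [-0.305, 1.567, 2.946]
ft_force: [-4.0, 3.4, 7.0]
opening: 0.194
```

```bash
python3 lev.py 1.15 1.2
```

```text
t 17.02 q 1.102 res 3.87 rad 5.97 F [-3.1  2.7  6.6] sd 0.4 open 0.192
1.15 [-0.06, -0.01, -0.15]
1.2 [-0.15, -0.02, -0.3]
```

Call:
apply_moves([
  [-0.08, -0.01, -0.15],
  [-0.16, -0.02, -0.29],
  [-0.16, -0.02, -0.29],
  [-0.16, -0.02, -0.29],
], yaw=[0, 0, 0, 0], jaw=[0.9, 0.9, 0.9, 0.9])

```text
t: 17.52
eef_pos: [519.1, 24.4, 92.8]
tcp_rot: [-0.292, 1.566, 2.959]
ft_force: [-3.4, 3.2, 6.3]
opening: 0.193
```

```bash
python3 lev.py 1.0 1.05 0.95 0.9 0.85
python3 - <<'E'
from h import *
t=env.read_camera('side');crop(t,205,175,110,110,5,'s11.png')
E
```

```text
t 17.68 q 1.200 res 3.74 rad 5.27 F [-3.2  3.5  5.8] sd 0.34 open 0.189
1.0 [0.4, 0.04, 0.55]
1.05 [0.3, 0.03, 0.42]
0.95 [0.52, 0.05, 0.68]
0.9 [0.64, 0.06, 0.8]
0.85 [0.76, 0.08, 0.91]
```

View pics/s11.png

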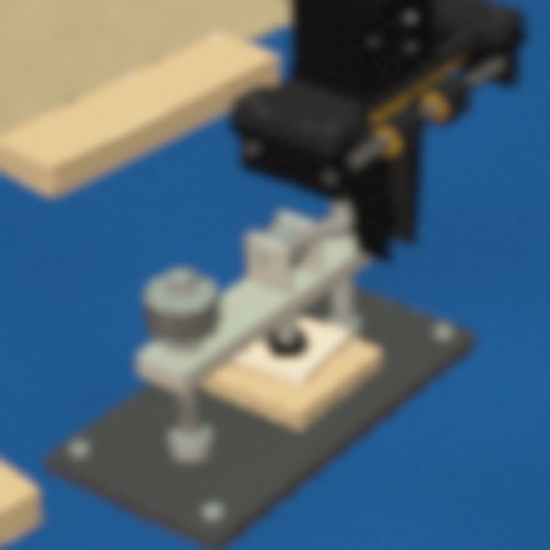

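Resistance rises by about 2.1 N between q = 0.9 and 1.1 and then stays flat, so contact is at about 0.98. The side view shows the foot on the tile. This needs about 0.35 rad more nut. I'll carry the lever back open first.

```bash
python3 lev.py 1.0 0.8 0.6 0.4 0.2 0.0
```

```text
t 17.88 q 1.201 res 3.33 rad 4.83 F [-3.1  3.8  5.2] sd 0.05 open 0.195
1.0 [0.41, 0.04, 0.55]
0.8 [0.89, 0.09, 1.02]
0.6 [1.46, 0.15, 1.39]
0.4 [2.09, 0.22, 1.63]
0.2 [2.75, 0.29, 1.75]
0.0 [3.43, 0.36, 1.73]
```

Call:
apply_moves([
  [0.41, 0.04, 0.55],
  [0.89, 0.09, 1.02],
  [1.46, 0.15, 1.39],
  [2.09, 0.22, 1.65],
  [2.75, 0.29, 1.77],
  [3.43, 0.36, 1.75],
  [3.43, 0.36, 1.75],
  [3.43, 0.36, 1.75],
  [3.43, 0.36, 1.75],
  [3.43, 0.36, 2.5],
  [3.43, 0.36, 3.9],
  [3.0, 2.0, 3.9],
  [2.56, 3.88, 3.9],
  [2.56, 3.88, 3.9],
  [2.56, 3.88, 3.9],
], yaw=[0, 0, 0, 0, 0, 0, 0, 0, 0, 0, 0, 1.7, 3.4, 3.4, 3.4], jaw=[0.9, 0.9, 0.9, 0.9, 0.9, 0.9, 0.9, 0.2, -0.3, -0.3, -0.3, -0.3, -0.3, -0.3, -0.3])

```text
t: 19.75
eef_pos: [583.3, 121.1, 190.4]
tcp_rot: [-0.184, 1.567, -2.861]
ft_force: [0.3, 0.1, 0.9]
opening: 0.652
```

Run:
```python
from h import *
s=env.state();c=env.read_camera('side');crop(c,185,115,150,140,5,'s12.png')
print(s['opening'],s['ft_force'],s['eef_pos'],((np.array([583.2,121.3,59.5])-s['eef_pos'])/25).round(2))
```

```text
0.6519829505294035 [0.31219941 0.0608678  0.86364391] [583.31823595 121.06223172 190.43813353] [-0.    0.01 -5.24]
```

View pics/s12.png

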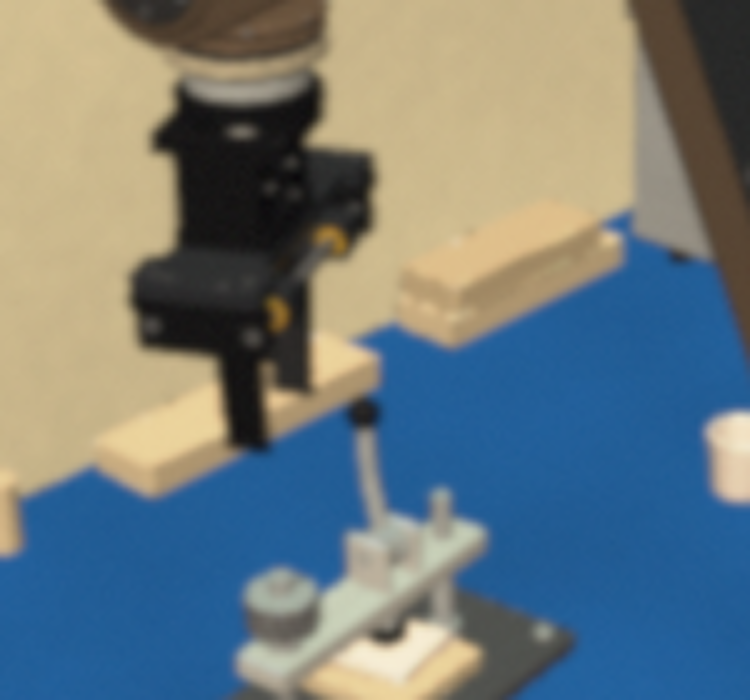

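The lever is open again. At this yaw the gripper body, which reaches ±90 mm along the jaw, would pass too near the ball. I'll turn to a safe yaw across the bridge first, then descend.

Call:
apply_moves([
  [0, 0.01, 0],
  [0, 0.01, 0],
  [0, 0.01, 0],
  [0, 0.01, 0],
  [0, 0.01, 0],
  [0, 0.01, 0],
  [0, 0.01, 0],
  [0, 0.01, 0],
  [0, 0.01, -1.5],
  [0, 0.01, -3.3],
  [0, 0.01, -4.7],
  [0, 0.01, -5.24],
  [0, 0.01, -5.24],
  [0, 0.01, -5.24],
  [0, 0.01, -5.24],
  [0, 0.01, -5.24],
  [0, 0.01, -5.24],
], yaw=[1.7, 3.4, 5.1, 6.8, 8.5, 10.2, 11.9, 13.4, 13.4, 13.4, 13.4, 13.4, 13.4, 13.4, 13.4, 13.4, 13.4], jaw=[-0.3, -0.3, -0.3, -0.3, -0.3, -0.3, -0.3, -0.3, -0.3, -0.3, -0.3, -0.3, -0.3, 0.3, 0.6, 0.6, 0.6])

```text
t: 21.92
eef_pos: [584.0, 121.0, 60.2]
tcp_rot: [0.19, 1.566, -1.085]
ft_force: [0.8, -0.0, 6.3]
opening: 0.415
```

Run:
```python
from h import *
s=env.state();M=rot(s['tcp_rot']);print('phi',np.arctan2(M[1,1],M[0,1]),s['opening'],s['ft_force'],s['moment'],s['eef_pos'])
```

```text
phi 0.29626054324233414 0.41495764250402417 [ 0.75631052 -0.01669886  6.27576948] [ 0.06007312 -0.17476437 -0.03628295] [583.97132508 120.97474401  60.16161286]
```

Call:
apply_moves([
  [0, 0, -0.01],
  [0, 0, -0.02],
  [0, 0, -0.03],
  [0, 0, -0.04],
  [0, 0, -0.04],
], yaw=[-1, -2, -3, -3.4, -3.4], jaw=[0.6, 0.6, 0.6, 0.6, 0.6])

```text
t: 22.55
eef_pos: [583.7, 121.0, 59.3]
tcp_rot: [0.078, 1.566, -1.552]
ft_force: [-2.3, -0.7, 2.9]
opening: 0.415
```

Run:
```python
from h import *
s=env.state();M=rot(s['tcp_rot']);print('phi',np.arctan2(M[1,1],M[0,1]),s['opening'],s['ft_force'],s['moment'],s['eef_pos'])
```

```text
phi -0.05928288413759404 0.41515086262393636 [-2.27740385 -0.65872662  2.8949154 ] [-0.16296428  0.22673212 -0.06181914] [583.68678814 120.95650731  59.27701985]
```

Call:
apply_moves([
  [0, 0, 0],
  [0, 0, 0],
  [0, 0, 1.5],
  [0, 0, 3.5],
  [0, 0, 5.2],
  [0.1, -0.5, 5.2],
  [0.2, -1.0, 5.2],
  [0.4, -1.7, 5.2],
  [0.6, -2.5, 5.2],
  [0.84, -3.5, 5.2],
  [0.84, -3.5, 5.2],
  [0.84, -3.5, 5.2],
  [0.84, -3.5, 5.2],
  [0.84, -3.5, 4.4],
  [0.84, -3.5, 3.6],
  [0.84, -3.5, 3.03],
  [0.84, -3.5, 3.03],
  [0.84, -3.5, 3.03],
  [0.84, -3.5, 3.03],
  [0.84, -3.5, 3.03],
], yaw=[0, 0, 0, 0, -1.7, -3.4, -5.1, -6.8, -8.5, -10.2, -11.9, -13.4, -13.4, -13.4, -13.4, -13.4, -13.4, -13.4, -13.4, -13.4], jaw=[-0.3, -0.3, -0.3, -0.3, -0.3, -0.3, -0.3, -0.3, -0.3, -0.3, -0.3, -0.3, -0.3, -0.3, -0.3, -0.3, 0.3, 0.9, 0.9, 0.9])

```text
t: 25.05
eef_pos: [604.9, 33.5, 135.5]
tcp_rot: [0.124, 1.567, -2.91]
ft_force: [-0.8, -0.1, -0.0]
opening: 0.29
```

```bash
sed -i 's/^P0=.*/P0=np.array([604.75,33.46,135.05])/' lev.py; python3 lev.py 0.1 0.2 0.3 0.4 0.5
python3 - <<'E'
from h import *
c=env.read_camera('side');crop(c,185,115,150,140,5,'s13.png');s=env.state();print(s['eef_pos'])
E
```

```text
t 25.20 q -0.000 res -0.35 rad 0.92 F [-0.2 -0.3  1. ] sd 0.32 open 0.189
0.1 [-0.34, -0.04, 0.02]
0.2 [-0.68, -0.07, 0.01]
0.3 [-1.01, -0.11, -0.03]
0.4 [-1.34, -0.14, -0.11]
0.5 [-1.66, -0.18, -0.21]
[604.7798575   33.49680522 135.29863767]
```

View pics/s13.png

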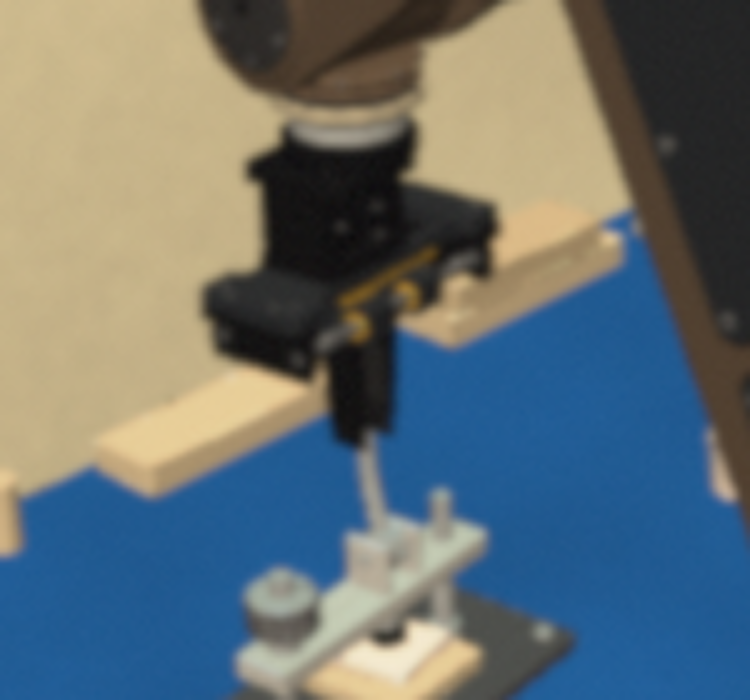

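The ball is pinched again. I'll probe more finely from 0.6.

```bash
python3 lev.py 0.2 0.4 0.6
```

```text
t 25.40 q -0.000 res -0.79 rad 2.39 F [-0.5  0.2  2.5] sd 0.24 open 0.196
0.2 [-0.68, -0.07, 0.01]
0.4 [-1.34, -0.14, -0.1]
0.6 [-1.97, -0.21, -0.35]
```

Call:
apply_moves([
  [-0.34, -0.04, 0.03],
  [-0.68, -0.07, 0.02],
  [-1.01, -0.11, -0.01],
  [-1.34, -0.14, -0.08],
  [-1.66, -0.18, -0.18],
  [-1.97, -0.21, -0.33],
  [-1.97, -0.21, -0.33],
  [-1.97, -0.21, -0.33],
], yaw=[0, 0, 0, 0, 0, 0, 0, 0], jaw=[0.9, 0.9, 0.9, 0.9, 0.9, 0.9, 0.9, 0.9])

```text
t: 26.4
eef_pos: [555.3, 28.2, 127.4]
tcp_rot: [0.07, 1.566, -2.963]
ft_force: [-2.1, 1.1, 6.1]
opening: 0.192
```

```bash
python3 lev.py 0.7 0.75
```

```text
t 26.55 q 0.597 res 1.88 rad 6.92 F [-1.5  0.9  7. ] sd 0.79 open 0.191
0.7 [-0.29, -0.03, -0.2]
0.75 [-0.43, -0.05, -0.3]
```

Call:
apply_moves([
  [-0.15, -0.02, -0.08],
  [-0.3, -0.03, -0.15],
  [-0.3, -0.03, -0.15],
  [-0.3, -0.03, -0.15],
], yaw=[0, 0, 0, 0], jaw=[0.9, 0.9, 0.9, 0.9])

```text
t: 27.05
eef_pos: [547.9, 27.5, 123.6]
tcp_rot: [0.08, 1.566, -2.953]
ft_force: [0.4, 0.7, 2.1]
opening: 0.194
```

```bash
python3 lev.py 0.75 0.8
```

```text
t 27.20 q 0.695 res 1.94 rad 0.89 F [1.1 0.6 1.8] sd 0.35 open 0.195
0.75 [-0.13, -0.02, -0.15]
0.8 [-0.26, -0.03, -0.25]
```

Call:
apply_moves([
  [-0.13, -0.02, -0.11],
  [-0.14, -0.02, -0.12],
  [-0.14, -0.02, -0.12],
], yaw=[0, 0, 0], jaw=[0.9, 0.9, 0.9])

```text
t: 27.58
eef_pos: [544.0, 27.0, 120.8]
tcp_rot: [0.051, 1.566, -2.983]
ft_force: [-1.8, 1.0, 5.3]
opening: 0.192
```

```bash
python3 lev.py 0.8 0.85
```

```text
t 27.73 q 0.750 res 2.36 rad 5.53 F [-1.4  1.1  5.9] sd 0.38 open 0.193
0.8 [-0.11, -0.02, -0.14]
0.85 [-0.24, -0.03, -0.24]
```

Call:
apply_moves([
  [-0.12, -0.02, -0.1],
  [-0.13, -0.02, -0.11],
  [-0.13, -0.02, -0.11],
], yaw=[0, 0, 0], jaw=[0.9, 0.9, 0.9])

```text
t: 28.1
eef_pos: [540.5, 26.6, 118.1]
tcp_rot: [0.001, 1.565, -3.032]
ft_force: [-2.5, 1.4, 6.4]
opening: 0.192
```

```bash
python3 lev.py 0.85 0.9
```

```text
t 28.25 q 0.802 res 2.35 rad 5.60 F [-1.9  2.1  5.8] sd 0.4 open 0.191
0.85 [-0.1, -0.01, -0.14]
0.9 [-0.22, -0.03, -0.25]
```

Call:
apply_moves([
  [-0.11, -0.01, -0.11],
  [-0.12, -0.01, -0.12],
  [-0.12, -0.01, -0.12],
], yaw=[0, 0, 0], jaw=[0.9, 0.9, 0.9])

```text
t: 28.62
eef_pos: [537.5, 26.4, 115.5]
tcp_rot: [0.02, 1.565, -3.013]
ft_force: [-2.9, 0.4, 7.3]
opening: 0.193
```

```bash
python3 lev.py 0.9 0.95
```

```text
t 28.77 q 0.848 res 3.14 rad 7.12 F [-2.4  0.9  7.4] sd 0.5 open 0.192
0.9 [-0.1, -0.02, -0.15]
0.95 [-0.22, -0.03, -0.27]
```

Call:
apply_moves([
  [-0.12, -0.01, -0.11],
  [-0.13, -0.01, -0.12],
  [-0.13, -0.01, -0.12],
], yaw=[0, 0, 0], jaw=[0.9, 0.9, 0.9])

```text
t: 29.15
eef_pos: [534.6, 26.0, 112.9]
tcp_rot: [0.085, 1.566, -2.948]
ft_force: [-0.6, 0.5, 6.9]
opening: 0.195
```

```bash
python3 lev.py 0.95 1.0
```

```text
t 29.30 q 0.893 res 4.40 rad 5.56 F [-0.8  0.8  7.1] sd 0.54 open 0.193
0.95 [-0.11, -0.02, -0.17]
1.0 [-0.22, -0.03, -0.3]
```

Call:
apply_moves([
  [-0.12, -0.01, -0.14],
  [-0.13, -0.01, -0.15],
  [-0.13, -0.01, -0.15],
], yaw=[0, 0, 0], jaw=[0.9, 0.9, 0.9])

```text
t: 29.68
eef_pos: [531.5, 25.7, 109.6]
tcp_rot: [0.121, 1.566, -2.912]
ft_force: [-1.4, 0.5, 8.9]
opening: 0.196
```

```bash
python3 lev.py 1.0 1.05
```

```text
t 29.82 q 0.946 res 5.12 rad 6.90 F [-1.6  0.4  8.5] sd 0.25 open 0.192
1.0 [-0.09, -0.02, -0.16]
1.05 [-0.2, -0.03, -0.3]
```

The rise from 2.3 N at q = 0.80 to 5.1 N at 0.95 has its midpoint at about 0.86, so contact is at half swing. Now I'll close the lever fully.

```bash
python3 lev.py 1.05 1.15 1.25 1.35 1.45 1.55 1.65 1.7 1.74
```

```text
t 29.98 q 0.946 res 4.88 rad 6.75 F [-1.6  0.3  8.2] sd 0.31 open 0.192
1.05 [-0.2, -0.03, -0.3]
1.15 [-0.39, -0.05, -0.58]
1.25 [-0.55, -0.06, -0.87]
1.35 [-0.68, -0.08, -1.19]
1.45 [-0.78, -0.09, -1.51]
1.55 [-0.85, -0.1, -1.84]
1.65 [-0.89, -0.1, -2.18]
1.7 [-0.89, -0.1, -2.35]
1.74 [-0.89, -0.1, -2.49]
```

Call:
apply_moves([
  [-0.12, -0.02, -0.14],
  [-0.21, -0.03, -0.29],
  [-0.41, -0.05, -0.57],
  [-0.57, -0.06, -0.86],
  [-0.7, -0.08, -1.18],
  [-0.81, -0.09, -1.51],
  [-0.88, -0.1, -1.84],
  [-0.92, -0.1, -2.18],
  [-0.92, -0.1, -2.35],
  [-0.92, -0.1, -2.42],
  [-0.92, -0.1, -2.42],
], yaw=[0, 0, 0, 0, 0, 0, 0, 0, 0, 0, 0], jaw=[0.9, 0.9, 0.9, 0.9, 0.9, 0.9, 0.9, 0.9, 0.9, 0.9, 0.9])

```text
t: 31.35
eef_pos: [507.9, 23.3, 48.7]
tcp_rot: [0.053, 1.565, -2.98]
ft_force: [-5.1, -0.8, -0.3]
opening: 0.191
```

```bash
python3 lev.py 1.7
python3 - <<'E'
from h import *
c=env.read_camera('side');crop(c,205,175,110,110,5,'s14.png');s=env.state();print(s['eef_pos'],s['moment'])
E
```

```text
t 31.50 q 1.723 res 0.04 rad 5.66 F [-5.7  0.  -0.1] sd 0.14 open 0.193
1.7 [0.05, -0.0, 0.08]
[507.97490172  23.26111453  48.8640458 ] [ 0.11738578  0.91017425 -0.01964286]
```

View pics/s14.png

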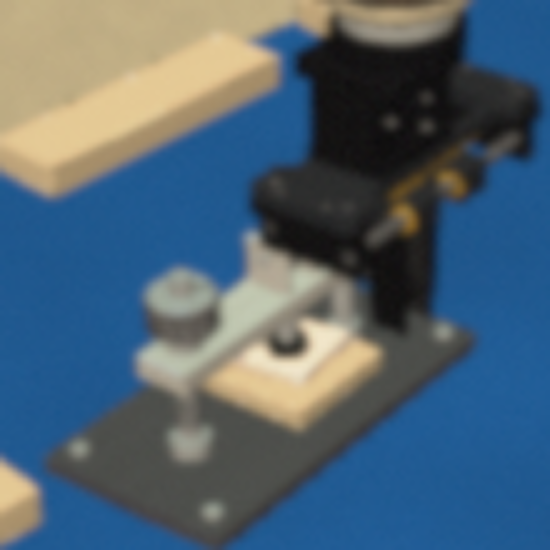

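The tangential force is about 0. I'll press on a little to be sure the lever is on its stop.

Call:
apply_moves([
  [0, 0, -0.08],
  [0, 0, -0.12],
  [0, 0, -0.12],
], yaw=[0, 0, 0], jaw=[0.9, 0.9, 0.9])

```text
t: 31.92
eef_pos: [508.1, 23.3, 45.8]
tcp_rot: [0.062, 1.565, -2.971]
ft_force: [-3.2, 0.7, -0.1]
opening: 0.195
```

```bash
python3 lev.py 1.7
```

```text
t 32.08 q 1.757 res -0.30 rad 2.70 F [-2.8  1.1 -0.4] sd 0.72 open 0.190
1.7 [0.04, -0.0, 0.2]
```

Call:
apply_moves([
  [0, 0, -0.08],
  [0, 0, -0.12],
  [0, 0, -0.12],
], yaw=[0, 0, 0], jaw=[0.9, 0.9, 0.9])

```text
t: 32.45
eef_pos: [508.7, 23.3, 43.8]
tcp_rot: [0.169, 1.567, -2.864]
ft_force: [-3.9, 1.6, 11.1]
opening: 0.197
```

```bash
python3 lev.py 1.7
python3 - <<'E'
from h import *
c=env.read_camera('wrist');crop(c,180,120,200,150,4,'w15.png')
E
```

```text
t 32.60 q 1.782 res 12.21 rad 2.90 F [-4.1  1.8 11.9] sd 0.51 open 0.192
1.7 [0.02, -0.0, 0.28]
```

View pics/w15.png

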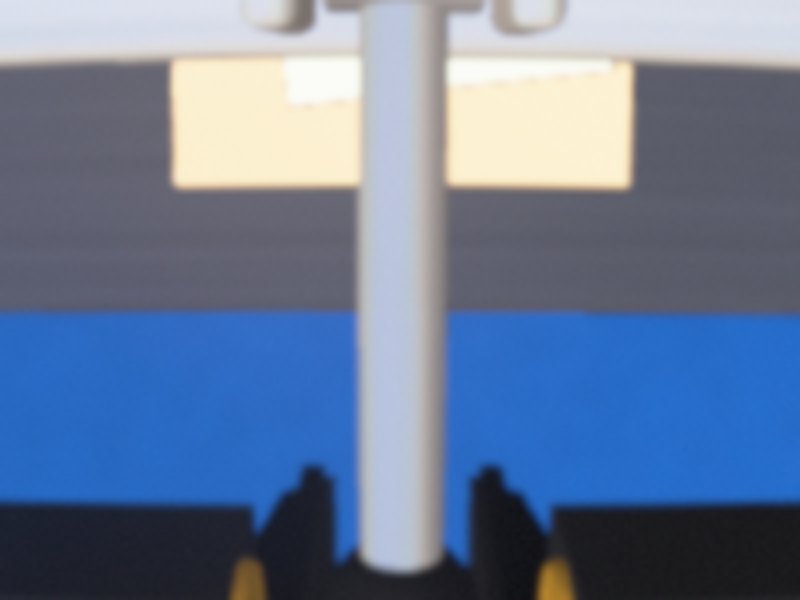

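The stop is firm at 12 N with the lever level. I'll relieve the load, open the fingers and lift clear.

Call:
apply_moves([
  [0, 0, 0.07],
  [0, 0, 0.07],
  [0, 0, 0.07],
  [0, 0, 0.07],
  [0, 0, 0.07],
  [0, 0, 0.7],
  [0, 0, 2],
  [0, 0, 4],
  [-0.5, 0, 6],
  [-1, 0, 7],
  [-1, 0, 7],
  [-1, 0, 7],
], yaw=[0, 0, 0, 0, 0, 0, 0, 0, 0, 0, 0, 0], jaw=[0.9, 0.2, -0.3, -0.3, -0.3, -0.3, -0.3, -0.3, -0.3, -0.3, -0.3, -0.3])

```text
t: 34.15
eef_pos: [483.7, 23.3, 217.9]
tcp_rot: [0.1, 1.566, -2.933]
ft_force: [-0.3, 0.0, -0.4]
opening: 0.651
```

Run:
```python
from h import *
s=env.state();c=env.read_camera('side');crop(c,185,115,150,140,5,'s16.png');w=env.read_camera('wrist');cv2.imwrite('pics/w16.png',w['frame'][:,:,::-1])
print(s['t'],s['eef_pos'],s['ft_force'])
```

```text
34.15 [483.65037574  23.2824275  217.93959072] [-0.3219734   0.01807298 -0.38572138]
```

View pics/s16.png

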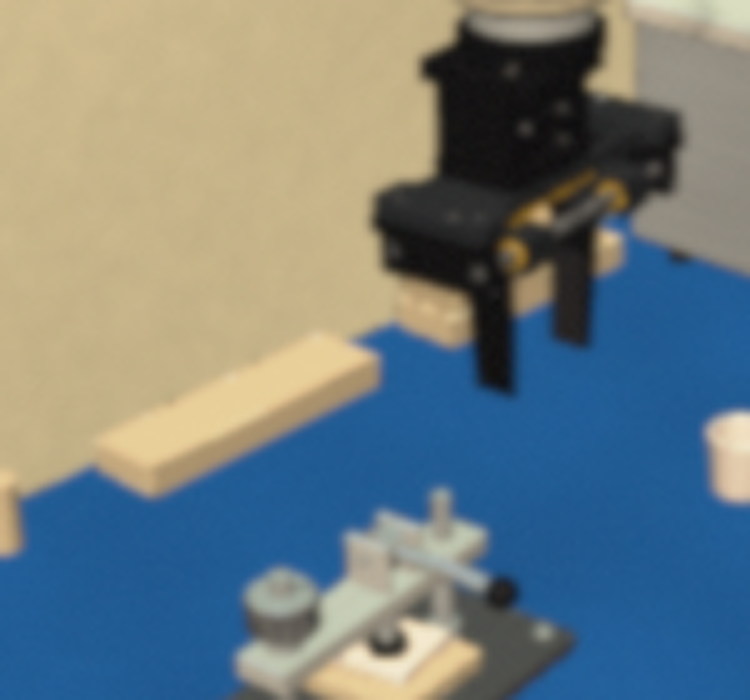

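View pics/w16.png

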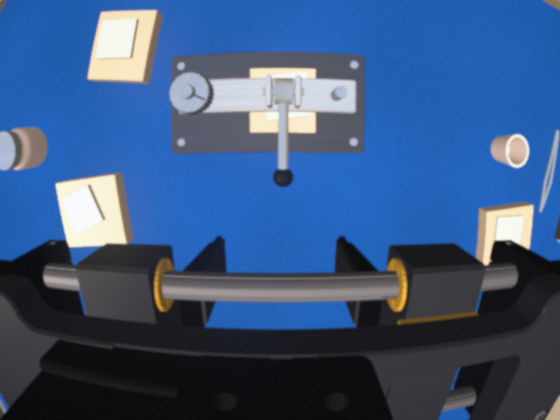

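The lever stays closed and level: the ball is at (503,593) in the side crop and (283,177) in the wrist view. The tile looks whole and the bystanders haven't moved. Handing in.

Run:
```python
from h import *
print(env.job_done())
```

```text
the job is handed in; nothing more can be done
None
```

The tile is clamped. I turned the nut clockwise in two steps, 1.6 rad and then 0.355 rad, about 1.96 rad in all. After each step I probed the lever by force, and then I swung it onto its stop and let go at about t = 33 s.

- **Contact point:** after the first step the foot met the tile at a lever angle of about 0.98 rad. After the second, the resistance rose by about 2.8 N between 0.80 and 0.95, with the midpoint at about 0.86, close to half swing (0.85).
- **Lever closed:** it reached a firm stop at about 12 N. After release it stayed level and closed in both the wrist and side views. The tile looked whole, and the tiles and other things in view seemed where they were.
- **Clamping force:** I couldn't measure it directly. By the foot's spring figures, contact between 0.80 and 0.86 should give about 47–55 N, against 62 N for cracking.

**What disagreed:**
- **Fingertips:** they sat about 35 mm above the reported tool point. The cameras and a closing test both showed this, so I lowered the grips to match.
- **Lever angle:** my estimate read 1.78 at the stop, where it should be 1.70. The true contact angle may therefore be up to about 0.08 rad lower than I measured.

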